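# Close the guard and slide the block to the boring detent

## Task

Lower the yellow-framed clear guard of the boring fixture gently all the way down onto its stop. Then take the black knob of the carriage and slide the carriage with its block along the rail, towards and under the guard, until you feel its spring ball drop into the notch of the brass strip; do not run on past the notch. Finish still gripping the knob and holding the carriage at rest there, guard down, and leave the loose things on the bench where they are.

Things in the scene. Friction and masses are not known exactly. Their poses are not given: they have to be found in the camera images.
- fixture: fixed grey boring fixture, base plate 240 x 460 x 12 mm, standing on the bench. Origin: centre of the underside of the base plate, axes: x to its back (the blue boring motor's side), y along its rail towards the guard's end, z up. It stands at another place and yaw each time. The centre line of the rail lies at x = -45 mm. End blocks and base are fixed
- guard (a joint): hinge angle of the guard (rad): 0 = fully down on its stop, grows as it opens upward and back, at most 1.0; the hinge is stiff: the guard stays where it is left and needs about 1 to 2 N at the bar to be lowered
- guard_hinge (a point): middle of the guard's hinge axis, which runs along the fixture's y; at x = 35, y = 100, z = 88 mm in the fixture's frame
- guard_bar (a point): centre of the guard's handle: a round black bar, 12 mm thick and 123 mm long between the yellow side arms, parallel to the hinge axis and 150 mm from it, in the plane of the guard; a gap of 32 mm lies between the bar and the yellow cross-piece of the guard, so it can be pinched from above at any angle. Guard down, the bar lies on the near side, 88 mm above the underside of the base, with free space beneath it
- carriage (a joint): position of the carriage along the rail (m), 0 to 0.18, grows along the fixture's +y (towards and under the guard); sliding takes about 1.5 N. At 0.18 it stands at its end stop, past the notch
- pull_knob: black upright knob with a red ring on the carriage's end away from the guard, 26 mm in diameter, 44 mm high, turning freely about its upright axis on the carriage; origin: its centre, half-way up, 82 mm above the underside of the base and 41 mm above the carriage's top; grip it across its diameter from above. It moves with the carriage only
- ball_point (a point): lowest point of the carriage's spring ball (14 mm steel ball under the plunger housing on the carriage's near side, 60 mm towards the near side and 85 mm towards the guard from the knob's centre); fixed to the carriage, it rides at the level of the strip's top
- notch (a point): centre of the notch, at strip-top level: an 11 mm gap between two red marks in the brass strip (20 mm wide) on the base's near side, along the rail; clamped at another place each time (at a carriage joint value of 0.10 to 0.14). Within 5 mm the ball pulls the carriage in, with up to about 10 N next to the centre, and resists as much just beyond; if let go there, the carriage centres itself
- workpiece_mid (a point): centre of the tapered hardwood block, 63 x 50 x 28 mm, clamped lying flat on the carriage's other end, 170 mm from the knob; it passes under the closed guard
- mallet: small wooden mallet lying on the bench, a bystander
- abrasive_roll: dark roll of abrasive, 69 mm wide, 50 mm high, a bystander
- spare_block: loose tapered hardwood block 28 x 51 x 64 mm standing on the bench, a bystander

How it is judged:
By the outcome, as a careful person would: the job done as asked, in the order asked, and still so for the second after the job is handed in, while the arm keeps its last pose, push and grip.
It also fails if it takes over 48 s, if anything falls off the work surface, if the arm or the gripper's body presses on something with over 40 N, if the wrist force passes 120 N, or if a joint passes its speed limit or range.

## Robot

A 6-joint arm with a two-finger parallel gripper is mounted at the origin on a cart in front of the work surface, level with it; the furniture and walls round the work are solid. World frame = base frame: x ahead of the robot, y to its left, z up, the work surface at z = 0. Lengths are in mm, angles in degrees, forces in N, time in s.
With the tool pointing down it reaches from about 300 to 850 mm from the base axis. Payload 4.2 kg.
Tool frame: the origin (TCP) lies at the very end of the fingers, on their centre line; the grasp point (between the pads) lies 19 mm behind it; z points along the fingers, y is the line along which they close (so a half turn about z gives the same grasp; the last joint's range is limited). The gripper opens to 91 mm and grips with 3 to 60 N. Pads are 32 mm wide; open, the fingers measure 118 mm over their backs; the gripper's body (76 mm by 178 mm) begins 60 mm behind the grasp point.
Start: joints at [-69.385, 18.312, 89.639, -0, 72.044, -1.146], TCP at [213.177, -534.04, 213.976] pointing down, gripper open.
Joint ranges: [-177.97, 177.97], [-48.28, 115.42], [12.27, 149.76], [-77.06, 257.06], [2.81, 150.46], [-146.56, 146.56]. Speed limits (degrees/s): [147.25, 147.25, 180, 180, 180, 180].

## Interface

Orientations are given as [roll, pitch, yaw] about the fixed x, y, z axes, in that order (R = Rz(yaw) Ry(pitch) Rx(roll)).
In Python, from workcell import env, eyes gives the robot as it stands.
- The arm moves only by the tool send_rows, never from a script. Its argument "targets" is text: rows parted by semicolons, each of 7 numbers parted by spaces: the shift along the tool's x, y, z in m, then the turn, a rotation vector about the tool's x, y, z in degrees, then the opening in per cent of the stroke, from 0 (shut) to 100 (fully open). A call has 1 to 12 rows; each row is the pose to reach, as a shift and turn from the pose commanded when the call began, along the tool's axes at that moment; what a row does not reach only later rows make up. A row lasts 1/12 s, in which the tool goes at most 41.7 mm and 7.16 degrees, less where a joint would pass 70% of its speed; a pose out of reach is approached as far as the arm can. A call with a gripper value outside its range is refused whole. The fingers move at their own pace and stop on an object; "grip_force" is the grip in N (left out, the last holds). Time passes only in rows, so rows that repeat a pose let the fingers close. It gives the time, the measured TCP pose, the force, the opening and the grip force at its end, in the units of the state.
- env.state(): the state, without advancing time (a new reading comes with each control period).
- eyes.grab_frame(name): name is "scene" or "top"; returns a dict with "image" (480x640x3 uint8, blue, green, red), "fovy" (degrees; the focal length in pixels is half the picture's height over the tangent of half this angle, whatever the lens; pixels are square), "cx", "cy" (the principal point, pixels), "eye" and "attitude" of the camera in the world. Camera axes: x right, y up, looking along -z (the intrinsics and any distortion apply to the point x, -y, -z); pixel columns grow to the right and rows downward; lengths in mm; the calibration is good to about 2 mm. A picture is of the moment at which its call begins. There is no depth.
- env.job_done(): hands the job in; it is judged then, once.
The state is a dict: "time_s": time; "qpos": joint angles; "qvel": joint speeds; "effort": joint torques, N m; "ee_pos": TCP position; "ee_rot": TCP orientation; "force": force on the tool from outside, world axes, zero at the start; "torque": the same for the moment, N m; "gripper_width": finger opening in mm; "gripper_force": force on a finger pad.
Only numpy, scipy, OpenCV 4.12 (cv2) and the standard library are available. Lean on these libraries where they do the work, as an engineer would, in place of code of your own. Each camera call takes 0.05 s, during which the arm holds its last target. There are 200 camera calls.

## Working session

There is one attempt and no reset: what is moved stays moved. The work goes in short steps, Python scripts to look and compute and a tool call to move; the robot and the scene stay as the last step left them, time stands still between calls to the robot, and variables do not carry over. Pictures are saved under pics/ and viewed, at most 10 in all, crops included, and the job is handed in when it is done.

Besides the shell and the picture viewer there is one more tool, called as name(argument=value, ...), one argument or row to a line, values as JSON. send_rows: Moves the arm, as the interface text tells. Its arguments: {"type":"object","properties":{"targets":{"type":"string"},"grip_force":{"type":"number"}},"required":["targets"]}

```bash
ls; mkdir -p pics; python3 - <<'E'
from workcell import env, eyes
import cv2
for n in("scene","top"):
    f=eyes.grab_frame(n); cv2.imwrite(f"pics/{n}0.png",f["image"]); print({k:v for k,v in f.items() if k!="image"})
print(env.state())
E
```

```text
pics
{'fovy': 56.59066541952423, 'cx': 321.86353366400715, 'cy': 241.28913264718838, 'eye': array([-87.58379346, 759.92203249, 682.92983029]), 'attitude': array([ 5.87287221e+01,  5.45950311e-02, -1.39948686e+02])}
{'fovy': 56.26451612576303, 'cx': 319.96793955387983, 'cy': 239.9555702687545, 'eye': array([ 362.11223202,   25.59165801, 1109.69331751]), 'attitude': array([  9.73598583,  -1.93745172, -89.30887428])}
{'time_s': 0.1, 'qpos': array([-6.93835671e+01,  1.83477791e+01,  8.96973975e+01, -1.08455312e-03,
        7.20414029e+01, -1.14717518e+00]), 'qvel': array([-0.11470497, -0.06603601, -0.16396167, -0.13000588, -0.05071968,
       -0.08816094]), 'effort': array([-1.70272920e-04, -4.13334131e+01, -2.32510149e+01,  7.27853319e-02,
        4.22440551e-02, -5.86361875e-05]), 'ee_pos': array([ 213.03269698, -533.62804488,  213.22000242]), 'ee_rot': array([-1.79913417e+02, -7.02375454e-04,  2.17639427e+01]), 'force': array([ 0.04206962, -0.14935574, -0.57891065]), 'torque': array([-0.0116312 ,  0.01680934, -0.01474809]), 'gripper_force': 0.0, 'gripper_width': 91.05574922011837}
```

View pics/scene0.png

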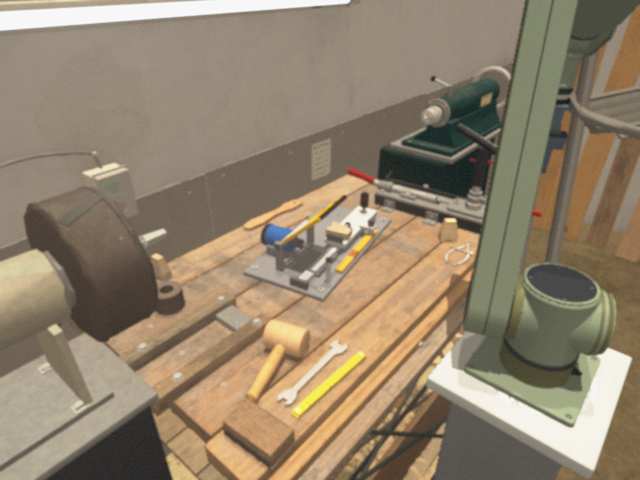

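View pics/top0.png

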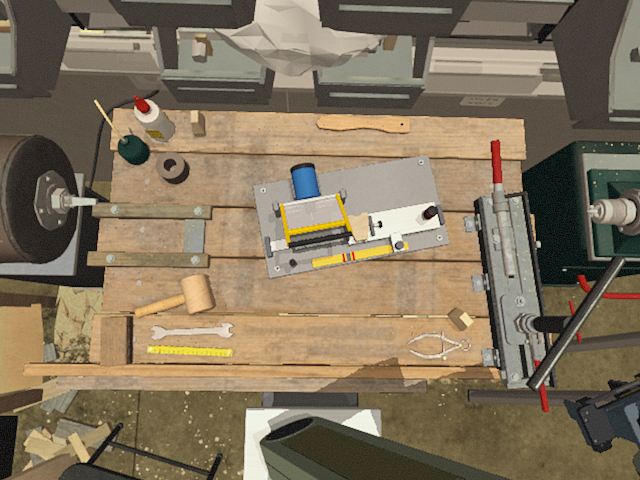

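The top view shows the plate with corners at about (253,187), (428,156), (448,242) and (270,277). The knob is at (432,212), the guard bar around (320,240), and the red notch marks around (348,257). I'll zoom in for detail.

```bash
python3 - <<'E'
import cv2,numpy as np
a=cv2.imread("pics/top0.png")[145:285,245:455]
b=cv2.imread("pics/scene0.png")[180:305,235:405]
cv2.imwrite("pics/topc.png",cv2.resize(a,None,fx=3.8,fy=3.8,interpolation=cv2.INTER_CUBIC))
cv2.imwrite("pics/scenec.png",cv2.resize(b,None,fx=4.5,fy=4.5,interpolation=cv2.INTER_CUBIC))
E
```

```text
(no output)
```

View pics/topc.png

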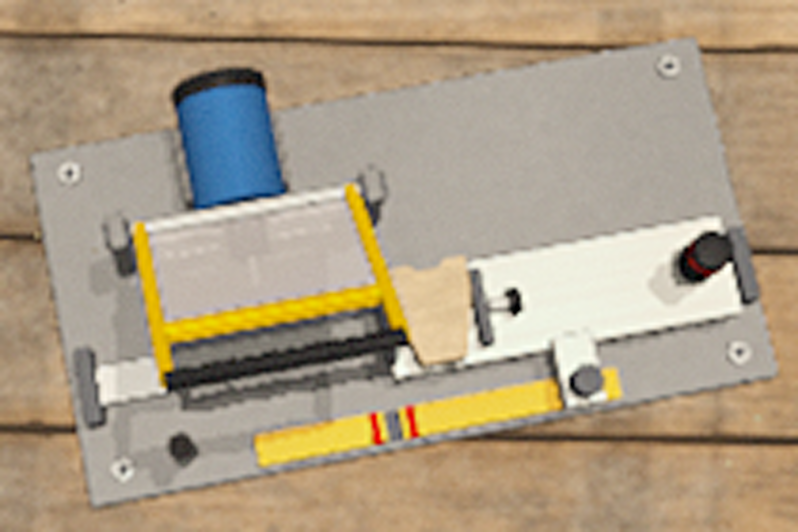

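View pics/scenec.png

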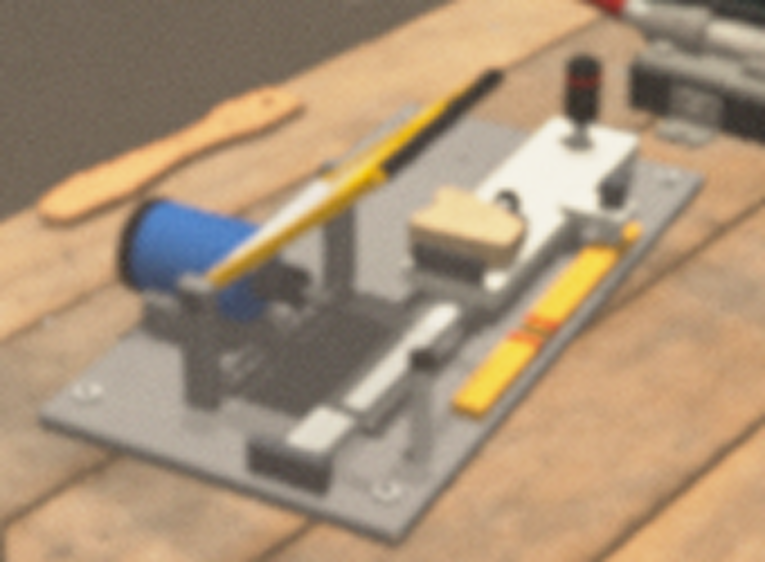

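The crop shows the plate corners at crop px (32,155), (697,40), (777,373) and (95,505), the bar ends at (168,381) and (405,338), the notch at (395,424) and the knob top at (712,247). In the scene crop the guard is open by about 40°, with its bar from (390,165) to (495,78).

```bash
cat > h.py <<'E'
import numpy as np
from scipy.spatial.transform import Rotation as R
from scipy.optimize import least_squares, brentq
CAM={"top":(56.26451612576303,319.96793955387983,239.9555702687545,[362.11223202,25.59165801,1109.69331751],[9.73598583,-1.93745172,-89.30887428]),
"scene":(56.59066541952423,321.86353366400715,241.28913264718838,[-87.58379346,759.92203249,682.92983029],[58.7287221,.0545950311,-139.948686])}
def ray(c,p):
    fv,cx,cy,e,a=CAM[c]; f=240/np.tan(np.radians(fv/2)); p=np.atleast_2d(p)
    d=np.c_[(p[:,0]-cx)/f,-(p[:,1]-cy)/f,-np.ones(len(p))]
    return np.array(e),R.from_euler("xyz",a,degrees=True).apply(d)
def onz(c,p,z):
    e,d=ray(c,p); return e+d*((z-e[2])/d[:,2])[:,None]
T=lambda p:np.array(p)/3.8+[245,145]-[.37,.37]
S=lambda p:np.array(p)/4.5+[235,180]-[.39,.39]
E
cat > m.py <<'E'
from h import *
W=onz("top",T([(32,155),(697,40),(777,373),(95,505)]),12)
W2=onz("scene",S([(42,418),(703,178),(397,540)]),12)
F=np.array([(120,230),(120,-230),(-120,-230),(-120,230)])
def tf(v,F):
    c,s=np.cos(v[2]),np.sin(v[2]); return np.c_[v[0]+c*F[:,0]-s*F[:,1],v[1]+s*F[:,0]+c*F[:,1]]
s=least_squares(lambda v:(tf(v,F)-W[:,:2]).ravel(),[500,0,.2]);v=s.x
print("pose",v[:2],np.degrees(v[2]),"res",s.fun.round(1)); print("scene corner diff",(W2[:,:2]-tf(v,F[[0,1,3]])).round(1))
def inF(P):
    Rm=np.array([[np.cos(v[2]),-np.sin(v[2])],[np.sin(v[2]),np.cos(v[2])]]); return (P[:,:2]-v[:2])@Rm
def toW(x,y,z): return np.r_[tf(v,np.array([[x,y]]))[0],z]
# notch / strip / ball housing heights
for z in(12,20,25): print("notch",z,inF(onz("top",T([(377,428),(412,421),(395,424)]),z)).round(1).tolist(), inF(onz("scene",S([(535,328)]),z)).round(1))
print("knob top", inF(onz("top",T([(712,247)]),104)).round(1), inF(onz("scene",S([(583,66)]),104)).round(1))
# guard angle: bar middle in fixture at (35-150cos a, 100, 88+150 sin a)
m=T([(286.5,359.5)])
def g(a):
    return inF(onz("top",m,88+150*np.sin(a)))[0]-[35-150*np.cos(a),100]
for a in np.arange(.2,1.01,.1): print(round(a,1),g(a).round(1), (inF(onz("scene",S([(442,122)]),88+150*np.sin(a)))[0]-[35-150*np.cos(a),100]).round(1))
E
python3 m.py
```

```text
pose [617.90475105 -86.41443115] 11.693723729836346 res [ 1.3  1.9  3.4 -0.9 -2.6 -3.  -2.1  2.1]
scene corner diff [[ -10.3    1.4]
 [-238.5  -40.8]
 [  -4.2    3.9]]
notch 12 [[-103.4, 39.4], [-103.2, 16.0], [-103.0, 27.3]] [[-100.1   11.1]]
notch 20 [[-104.3, 40.3], [-104.1, 17.1], [-103.9, 28.3]] [[-105.1   22.5]]
notch 25 [[-104.9, 40.8], [-104.6, 17.8], [-104.5, 28.9]] [[-108.3   29.7]]
knob top [[ -42.9 -174.2]] [[ -48.6 -168.7]]
0.2 [46.6 -4.3] [  96.6 -125.4]
0.3 [40.5 -3.4] [ 80.  -99.8]
0.4 [33.  -2.4] [ 62.3 -74.9]
0.5 [24.3 -1.6] [ 43.7 -51.1]
0.6 [14.4 -0.7] [ 24.5 -28.6]
0.7 [3.3 0.1] [ 4.8 -7.5]
0.8 [-8.7  0.8] [-15.2  11.9]
0.9 [-21.6   1.5] [-35.3  29.3]
1.0 [-35.2   2.1] [-55.3  44.7]
```

```bash
cat >> m.py <<'E'
print("----")
for a in (.73,.55,.37,.18,0): print(a,toW(35-150*np.cos(a),100,88+150*np.sin(a)+6).round(0))
print("knob",toW(-45,-174,82).round(1), "final",toW(-45,-57,82).round(1),"ydir",(toW(0,1,0)-toW(0,0,0)).round(3))
E
python3 m.py | sed -n '/----/,$p'
```

```text
----
0.73 [522.  -4. 194.]
0.55 [507.  -7. 172.]
0.37 [495. -10. 148.]
0.18 [487. -11. 121.]
0 [485. -12.  94.]
knob [ 609.1 -265.9   82. ] final [ 585.4 -151.4   82. ] ydir [-0.203  0.979  0.   ]
```

send_rows(
  targets="0.242 -0.189 -0.02 0 0 -40 0;0.242 -0.189 -0.02 0 0 -40 0;0.242 -0.189 -0.02 0 0 -40 0;0.242 -0.189 -0.02 0 0 -40 0;0.242 -0.189 -0.02 0 0 -40 0;0.242 -0.189 -0.02 0 0 -40 0;0.484 -0.378 -0.022 0 0 -80 0;0.484 -0.378 -0.022 0 0 -80 0;0.484 -0.378 -0.022 0 0 -80 0;0.484 -0.378 -0.022 0 0 -80 0;0.484 -0.378 -0.022 0 0 -80 0;0.484 -0.378 -0.022 0 0 -80 0",
  grip_force=20,
)

```text
time_s: 1.1
ee_pos: [465.1, -100.6, 234.0]
ee_rot: [-180.0, 0.0, 102.1]
force: [0.5, -0.4, 0.3]
gripper_width: 14.3
gripper_force: 0.0
```

send_rows(
  targets="0.04 0.037 0 0 0 0 0;0.08 0.074 0 0 0 0 0;0.083 0.076 0 0 0 0 0;0.083 0.076 0 0 0 0 0;0.083 0.076 0 0 0 0 0;0.083 0.076 0 0 0 0 0",
)

```text
time_s: 1.6
ee_pos: [521.6, -6.2, 233.6]
ee_rot: [-179.9, 0.0, 101.8]
force: [-0.9, -0.5, -0.1]
gripper_width: 0.8
gripper_force: 0.0
```

```bash
python3 - <<'E'
from workcell import env, eyes
import cv2,numpy as np
a=eyes.grab_frame("top")["image"][145:285,245:455];b=eyes.grab_frame("scene")["image"][150:300,235:405]
cv2.imwrite("pics/v5.png",np.hstack([cv2.resize(x,(400,420),interpolation=cv2.INTER_CUBIC) for x in(a,b)]))
s=env.state();print(s["ee_pos"],s["ee_rot"],s["force"],s["gripper_width"])
E
```

```text
[521.55818964  -6.90498328 234.04379607] [-1.79961093e+02  1.71322399e-02  1.01679051e+02] [-0.31316038 -0.13778378  0.39898946] 0.5438848057712729
```

View pics/v5.png

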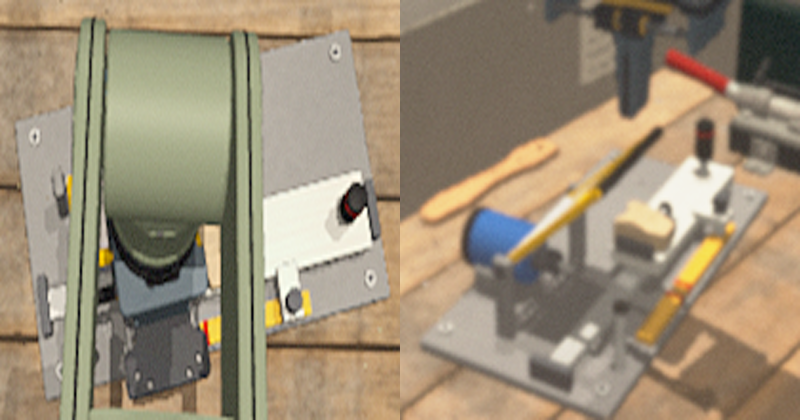

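The closed fingertips are over the bar (right panel: tip at (630,110), bar spanning (595,180)–(660,130)). I'll descend and follow the arc.

send_rows(
  targets="0 0 0.015 0 0 0 0;0 0 0.025 0 0 0 0;0 -0.001 0.031 0 0 0 0;0 -0.002 0.036 0 0 0 0;0 -0.003 0.041 0 0 0 0;0 -0.005 0.046 0 0 0 0;0 -0.009 0.05 0 0 0 0;0 -0.012 0.054 0 0 0 0;0 -0.014 0.058 0 0 0 0;0 -0.016 0.062 0 0 0 0",
)

```text
time_s: 2.53
ee_pos: [506.2, -9.2, 171.9]
ee_rot: [-180.0, 0.0, 101.8]
force: [-1.0, -1.3, 1.8]
gripper_width: 0.3
gripper_force: 1.0
```

send_rows(
  targets="0 -0.002 0.004 0 0 0 0;0 -0.004 0.008 0 0 0 0;0 -0.006 0.012 0 0 0 0;0 -0.009 0.017 0 0 0 0;0 -0.011 0.021 0 0 0 0;0 -0.013 0.026 0 0 0 0;0 -0.015 0.03 0 0 0 0;0 -0.016 0.035 0 0 0 0;0 -0.017 0.039 0 0 0 0;0 -0.018 0.043 0 0 0 0;0 -0.019 0.047 0 0 0 0;0 -0.02 0.051 0 0 0 0",
)

```text
time_s: 3.53
ee_pos: [486.9, -13.2, 120.7]
ee_rot: [-180.0, 0.0, 101.8]
force: [-0.3, 0.2, 1.4]
gripper_width: 0.3
gripper_force: 0.4
```

send_rows(
  targets="0 0 0.003 0 0 0 0;0 -0.001 0.006 0 0 0 0;0 -0.001 0.009 0 0 0 0;0 -0.001 0.011 0 0 0 0;0 -0.002 0.013 0 0 0 0;0 -0.002 0.015 0 0 0 0;0 -0.002 0.017 0 0 0 0;0 -0.002 0.019 0 0 0 0;0 -0.002 0.021 0 0 0 0;0 -0.002 0.022 0 0 0 0;0 -0.002 0.023 0 0 0 0;0 -0.002 0.023 0 0 0 0",
)

```text
time_s: 4.53
ee_pos: [485.1, -13.6, 97.9]
ee_rot: [-180.0, 0.0, 101.8]
force: [0.1, 0.6, 0.4]
gripper_width: 0.4
gripper_force: 0.0
```

send_rows(
  targets="0 0 0.001 0 0 0 0;0 0 0.001 0 0 0 0;0 0 0.002 0 0 0 0;0 0 0.002 0 0 0 0;0 0 0.003 0 0 0 0;0 0 0.003 0 0 0 0",
)

```text
time_s: 5.03
ee_pos: [485.1, -13.6, 95.0]
ee_rot: [180.0, 0.0, 101.8]
force: [-0.3, -1.3, 0.5]
gripper_width: 0.3
gripper_force: 0.0
```

send_rows(
  targets="0 0 0.001 0 0 0 0;0 0 0.001 0 0 0 0;0 0 0.002 0 0 0 0;0 0 0.002 0 0 0 0",
)

```text
time_s: 5.37
ee_pos: [485.2, -13.6, 94.0]
ee_rot: [180.0, 0.0, 101.8]
force: [-1.9, -0.2, 8.7]
gripper_width: 0.3
gripper_force: 3.9
```

send_rows(
  targets="0 0 0.001 0 0 0 0;0 0 0.001 0 0 0 0",
)

```text
time_s: 5.53
ee_pos: [485.2, -13.6, 93.9]
ee_rot: [180.0, 0.0, 101.8]
force: [-4.0, -1.0, 13.9]
gripper_width: 0.4
gripper_force: 7.1
```

The guard is on its stop: z=94 as expected, with the force rising. I'll lift off and go above the knob.

send_rows(
  targets="0 0 -0.02 0 0 0 0;0 0 -0.055 0 0 0 0;0 0 -0.065 0 0 0 10;-0.04 0.01 -0.065 0 0 0 60;-0.08 0.02 -0.065 0 0 0 60;-0.12 0.031 -0.065 0 0 0 60;-0.16 0.042 -0.065 0 0 0 60;-0.2 0.052 -0.065 0 0 0 60;-0.235 0.061 -0.065 0 0 0 60;-0.26 0.068 -0.065 0 0 0 60;-0.272 0.071 -0.065 0 0 0 60;-0.272 0.071 -0.065 0 0 0 60",
)

```text
time_s: 6.53
ee_pos: [610.5, -267.5, 156.0]
ee_rot: [-180.0, 0.0, 101.6]
force: [-0.6, 0.3, 0.0]
gripper_width: 54.5
gripper_force: 0.0
```

```bash
python3 - <<'E'
from workcell import env, eyes
import cv2,numpy as np
a=eyes.grab_frame("top")["image"][145:285,245:455];b=eyes.grab_frame("scene")["image"][150:300,235:405]
cv2.imwrite("pics/v6.png",np.hstack([cv2.resize(x,(400,420),interpolation=cv2.INTER_CUBIC) for x in(a,b)]))
s=env.state();print(s["ee_pos"],s["ee_rot"],s["force"],s["gripper_width"])
E
```

```text
[ 609.26270312 -264.32398609  156.51255787] [-1.79923388e+02 -1.05252527e-01  1.01754240e+02] [ 0.06871007 -0.34531887  0.1739713 ] 54.57483024719701
```

View pics/v6.png

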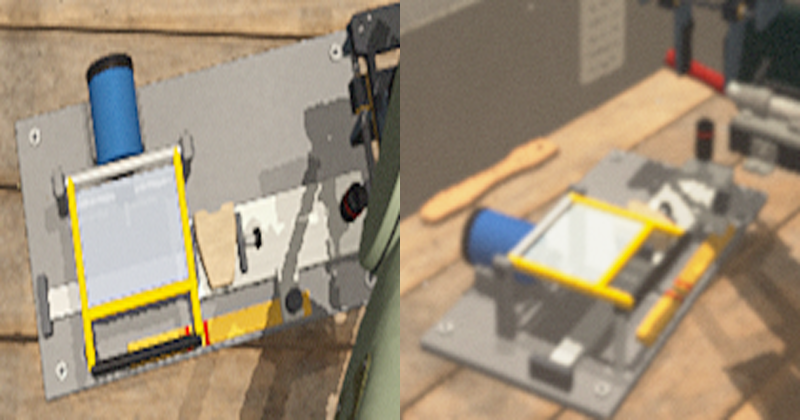

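The guard is down. The knob (right panel, (705,140)) lies beneath and between the fingers, whose tips are at (690,60) and (742,75).

send_rows(
  targets="0 0 0.03 0 0 0 60;0 0 0.05 0 0 0 60;0 0 0.065 0 0 0 60;0 0 0.08 0 0 0 60;0 0 0.093 0 0 0 60;0 0 0.093 0 0 0 60;0 0 0.093 0 0 0 60",
)

```text
time_s: 7.22
ee_pos: [609.2, -263.5, 64.2]
ee_rot: [-179.9, -0.1, 101.9]
force: [-0.3, -1.1, 0.5]
gripper_width: 54.7
gripper_force: 0.0
```

send_rows(
  targets="0 0 0 0 0 0 45;0 0 0 0 0 0 40;0 0 0 0 0 0 35;0 0 0 0 0 0 32;0 0 0 0 0 0 30;0 0 0 0 0 0 27;0 0 0 0 0 0 24;0 0 0 0 0 0 20;0 0 0 0 0 0 20",
  grip_force=10,
)

```text
time_s: 7.97
ee_pos: [609.9, -265.6, 64.5]
ee_rot: [-180.0, 0.0, 101.8]
force: [-2.0, -1.0, 3.6]
gripper_width: 25.3
gripper_force: 10.0
```

send_rows(
  targets="0 0 0 0 0 0 20;0 0 0 0 0 0 20;0.002 0 0 0 0 0 20;0.005 0 0 0 0 0 20;0.009 0 0 0 0 0 20;0.014 0 0 0 0 0 20;0.019 0 0 0 0 0 20;0.024 0 0 0 0 0 20;0.028 0 0 0 0 0 20;0.03 0 0 0 0 0 20",
  grip_force=35,
)

```text
time_s: 8.8
ee_pos: [603.6, -235.6, 64.5]
ee_rot: [-180.0, 0.0, 101.8]
force: [-2.4, -3.3, 5.0]
gripper_width: 25.0
gripper_force: 35.0
```

send_rows(
  targets="0.004 0 0 0 0 0 20;0.01 0 0 0 0 0 20;0.017 0 0 0 0 0 20;0.024 0 0 0 0 0 20;0.031 0 0 0 0 0 20;0.038 0 0 0 0 0 20;0.045 0 0 0 0 0 20;0.052 0 0 0 0 0 20;0.059 0 0 0 0 0 20;0.065 0 0 0 0 0 20;0.069 0 0 0 0 0 20;0.07 0 0 0 0 0 20",
)

```text
time_s: 9.8
ee_pos: [589.3, -166.5, 64.5]
ee_rot: [-180.0, -0.0, 101.8]
force: [-2.3, -2.2, 6.0]
gripper_width: 25.7
gripper_force: 35.0
```

```bash
python3 - <<'E'
from workcell import env, eyes
import cv2,numpy as np
a=eyes.grab_frame("top")["image"][145:285,245:455];b=eyes.grab_frame("scene")["image"][185:285,285:395]
cv2.imwrite("pics/v7.png",np.hstack([cv2.resize(x,(400,w),interpolation=cv2.INTER_CUBIC) for x,w in((a,364),(b,364))]))
s=env.state();print(s["ee_pos"],s["force"],s["gripper_width"])
E
```

```text
[ 589.29687368 -166.42980514   64.46704227] [-2.52527712 -0.90521776  6.97292022] 25.49285031270152
```

View pics/v7.png

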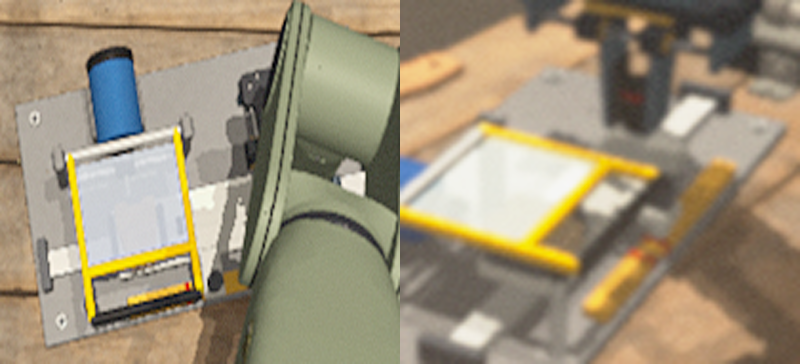

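The knob is gripped (red ring visible between the fingers), and the plunger at left-panel (215,280) is about 17 mm short of the notch. I'll creep forward.

send_rows(
  targets="0.002 0 0 0 0 0 20;0.004 0 0 0 0 0 20;0.006 0 0 0 0 0 20;0.008 0 0 0 0 0 20;0.01 0 0 0 0 0 20",
)

```text
time_s: 10.32
ee_pos: [587.4, -157.5, 64.5]
ee_rot: [180.0, 0.0, 101.8]
force: [-2.5, -3.4, 5.9]
gripper_width: 25.6
gripper_force: 35.0
```

send_rows(
  targets="0.0005 0 0 0 0 0 20;0.001 0 0 0 0 0 20",
)

```text
time_s: 10.48
ee_pos: [587.2, -156.2, 64.5]
ee_rot: [-180.0, -0.0, 101.8]
force: [-2.9, -3.3, 5.9]
gripper_width: 25.2
gripper_force: 35.0
```

send_rows(
  targets="0.0005 0 0 0 0 0 20;0.001 0 0 0 0 0 20",
)

```text
time_s: 10.65
ee_pos: [587.0, -155.3, 64.5]
ee_rot: [180.0, -0.0, 101.8]
force: [-2.7, -2.2, 6.5]
gripper_width: 25.7
gripper_force: 35.0
```

send_rows(
  targets="0.0005 0 0 0 0 0 20;0.001 0 0 0 0 0 20",
)

```text
time_s: 10.82
ee_pos: [586.7, -154.1, 64.5]
ee_rot: [-180.0, -0.0, 101.8]
force: [-2.1, -0.9, 5.9]
gripper_width: 26.0
gripper_force: 35.0
```

send_rows(
  targets="0.0005 0 0 0 0 0 20;0.001 0 0 0 0 0 20",
)

```text
time_s: 10.98
ee_pos: [586.4, -152.7, 64.5]
ee_rot: [-180.0, -0.1, 101.8]
force: [-1.5, 0.7, 6.2]
gripper_width: 25.3
gripper_force: 35.0
```

send_rows(
  targets="0.0005 0 0 0 0 0 20;0.001 0 0 0 0 0 20",
)

```text
time_s: 11.15
ee_pos: [586.1, -151.0, 64.5]
ee_rot: [-180.0, -0.2, 101.7]
force: [-2.5, 3.5, 7.5]
gripper_width: 25.1
gripper_force: 35.0
```

The ball is pulling in. Smaller steps now.

send_rows(
  targets="0.0005 0 0 0 0 0 20;0.0005 0 0 0 0 0 20",
)

```text
time_s: 11.32
ee_pos: [585.6, -148.7, 64.5]
ee_rot: [-180.0, -0.4, 101.7]
force: [-3.4, 7.8, 9.1]
gripper_width: 25.1
gripper_force: 35.0
```

send_rows(
  targets="0.0005 0 0 0 0 0 20;0.0005 0 0 0 0 0 20",
)

```text
time_s: 11.48
ee_pos: [585.5, -148.5, 64.4]
ee_rot: [-180.0, -0.3, 101.7]
force: [-3.2, 6.2, 8.0]
gripper_width: 25.1
gripper_force: 35.0
```

send_rows(
  targets="0.0005 0 0 0 0 0 20;0.0005 0 0 0 0 0 20;0.0005 0 0 0 0 0 20",
)

```text
time_s: 11.73
ee_pos: [585.5, -148.4, 64.5]
ee_rot: [-180.0, -0.3, 101.7]
force: [-2.8, 5.0, 7.3]
gripper_width: 25.6
gripper_force: 35.0
```

send_rows(
  targets="0.0005 0 0 0 0 0 20;0.0005 0 0 0 0 0 20;0.0005 0 0 0 0 0 20",
)

```text
time_s: 11.98
ee_pos: [585.5, -148.4, 64.5]
ee_rot: [-180.0, -0.2, 101.7]
force: [-3.6, 3.1, 7.6]
gripper_width: 25.2
gripper_force: 35.0
```

send_rows(
  targets="0.0004 0 0 0 0 0 20;0.0007 0 0 0 0 0 20;0.0007 0 0 0 0 0 20;0.0007 0 0 0 0 0 20;0.0007 0 0 0 0 0 20;0.0007 0 0 0 0 0 20",
)

```text
time_s: 12.48
ee_pos: [585.5, -148.3, 64.4]
ee_rot: [-180.0, -0.2, 101.7]
force: [-2.4, 2.3, 6.2]
gripper_width: 25.3
gripper_force: 35.0
```

```bash
python3 - <<'E'
from workcell import env, eyes
import cv2,numpy as np
b=eyes.grab_frame("scene")["image"][185:285,285:395];a=eyes.grab_frame("top")["image"][205:285,275:385]
cv2.imwrite("pics/v8.png",np.hstack([cv2.resize(a,(400,291),interpolation=cv2.INTER_CUBIC),cv2.resize(b,(400,364),interpolation=cv2.INTER_CUBIC)[:291]]))
s=env.state();print(s["ee_pos"],s["force"],s["gripper_width"],s["qvel"].round(2))
E
```

```text
[ 585.51604739 -148.28221093   64.46834493] [-2.11153047  2.28387775  7.82840613] 25.416976041894095 [ 0.05  0.08  0.03 -0.02  0.01  0.02]
```

View pics/v8.png

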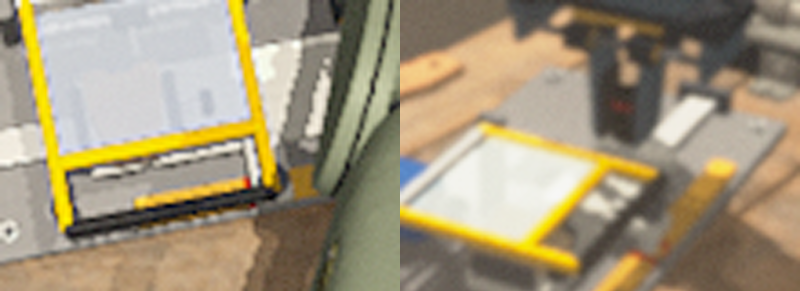

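The guard is down, the knob is still gripped, and the plunger sits at the red marks (left panel, about (265,185)). The position held steady as the force fell, so the ball is seated.

```bash
python3 -c "
from workcell import env
print(env.job_done())"
```

```text
the job is handed in; nothing more can be done
None
```

I lowered the guard onto its stop, slid the carriage until its ball seated in the notch, and handed the job in after about 12.5 s with the knob still gripped and the carriage at rest. The hand-in call returned no verdict.

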